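Switch on the guarded extraction blower with the hooked rod

ROBOT

A 6-joint arm with a two-finger parallel gripper is mounted at the origin on a cart in front of the work surface, level with it; the furniture and walls round the work are solid. World frame = base frame: x ahead of the robot, y to its left, z up, the work surface at z = 0. Lengths are in mm, angles in rad, forces in N, time in s.
With the tool pointing down it reaches from about 300 to 1000 mm from the base axis. Payload 5.1 kg.
Tool frame: the origin (TCP) lies midway between the tips of the shut fingers; the grasp point (between the pads) lies 19 mm behind it (bot.tcp_to_grasp is the distance from the TCP to the grasp point, in mm); z points along the fingers, y is the line along which they close (so a half turn about z gives the same grasp; the last joint's range is limited). The gripper opens to 95 mm and grips with 3 to 60 N. Pads are 20 mm wide; open, the fingers measure 119 mm over their backs; the gripper's body (75 mm by 180 mm) begins 59 mm behind the grasp point.
Start: joints at [-1.318, 0.124, 1.65, -0, 1.367, -0.083], TCP at [214.158, -613.694, 214.656] pointing down, gripper open.
Joint ranges: [-2.61, 2.61], [-1.02, 2.33], [0.03, 2.71], [-1.35, 4.49], [0.32, 2.68], [-2.91, 2.91]. Speed limits (rad/s): [2.57, 2.57, 3.14, 3.14, 3.14, 3.14].

INTERFACE

Orientations are given as a unit quaternion [x, y, z, w].
In Python, from cell import bot, command_gripper, solve_ik, telemetry, snapshot, camera_params, order, cut_out, mark_of gives the robot as it stands. The module is installed in compiled form; this text tells all that it offers. Calls block until the motion is done:
- bot.movep(position, orientation): joint-space move of the TCP to a pose.
- bot.move_linear(position, velocity=150, frame=None, f_stop=None): straight line of the TCP; frame=None keeps the orientation; velocity is the mean speed in mm/s. With f_stop (N) it stops when the force on the tool has changed by that much, and returns True; else False.
- bot.set_joints(angles): joint-space move.
- command_gripper(opening, strength=None): finger opening in mm; strength is the grip in N (None keeps the last); returns when the fingers have stopped.
- bot.wait(seconds).
- solve_ik(position, orientation): joint angles nearest the present ones, or None.
- telemetry.get_obs(): the state.
- snapshot(name): name is "scene" or "top" or "wrist"; returns (picture, depth): 480x640x3 uint8, red, green, blue; 480x640 float32, mm along the optical axis (not along the pixel's ray), 0 where there is no reading.
- camera_params(name): a dict with "fx", "fy", "cx", "cy" (pixels), "extrinsics" (4x4, takes a point from camera to world coordinates). Camera axes: x right, y down, z forward; pixel columns grow to the right and rows downward; lengths in mm; the calibration is good to about 2 mm. A picture is of the moment at which its call begins: read the wrist's pose just before it. camera_params takes no time and is no camera call; for the wrist camera it gives the pose at the moment of the call.
A pose or a line that the arm cannot do raises bot.PlanningError and nothing moves.
- order.finish_job(): hands the job in; it is judged then, once.
Trained networks look in the newest picture that a camera, given by its name, has taken for a name from the list of things; names that differ only in an ending like _2 or _b are one class to them, and where a whole thing is asked for, a point or a joint stands for the part that bears it (a point fixed in the world has none). Each returns a list of dicts, best first, with "score" (0 to 1); they miss things now and then, are a little off and sometimes report something else, mostly with a low value. They report only what shows in the picture. A call takes as long as a camera call.
- cut_out(query, camera): "region" (480x640 bool, what is visible of it) and "point" ([column, row] in pixels, amid what is visible of it).
- mark_of(query, camera): "point" ([column, row] in pixels: a listed point, or the origin of a listed thing).
The state is a dict: "clock": time; "qpos": joint angles; "joint_velocities": joint speeds; "joint_torque": joint torques, N m; "ee_pos": TCP position; "orientation": TCP orientation; "contact_force": force on the tool from outside, world axes, zero at the start; "moment": the same for the moment, N m; "gripper_width": finger opening in mm; "gripper_force": force on a finger pad.
Only numpy, scipy, OpenCV 4.12 (cv2) and the standard library are available. Lean on these libraries where they do the work, as an engineer would, in place of code of your own. Each camera call takes 0.05 s, during which the arm holds its last target. There are 200 camera calls.

TASK

Switch on the dust-extraction blower: take the hooked rod from its wooden rest, reach over the yellow guard with it, hook the red T-handled isolator lever from behind and draw it towards you, past its detent, until it comes up against its adjustable stop screw; bed the contacts there with a steady pull of about 12 N for one second. Only the rod may touch the lever, more than 20 N breaks its brittle handle, and do not lean hard on the guard. Then lay the rod back in both notches of its rest, hook hanging down, let go of it, and leave everything else on the bench where it is.

Things in the scene. Friction and masses are not known exactly. Their poses are not given: they have to be found in the camera images.
- isolator_lever (a joint): Angle (rad) of the blower's stiff isolator lever: 0 = off, leaning 0.42 away from the robot (to blower +x), growing towards the robot. On = against its hard, adjustable stop screw, met anywhere from 0.58 to 0.86, differently each time. Starts at 0 to 0.10. Pull needed at the T-bar: about 3 N, up to 6 N over a spring detent at 0.19 to 0.37, then 1 to 3 N. Stays where left.
- lever_bar (a point): Centre of the lever's red T-bar, 75 mm from the hinge: a round bar 13 mm thick, 49 mm long, along the blower's y axis; brittle (20 N at most). It is 124 mm high at value 0, 130 mm at 0.42, 124 mm at 0.84. Behind it (blower's +x) 70 mm are free, and below it 25 mm or more down to the switch box and the stop screw's bracket (top 94 mm, in front).
- lever_hinge (a point): The lever's hinge, 55 mm above the bench, axis level along the blower's y. With the lever at value q the T-bar's centre is at blower x = 75 mm x sin(0.42 - q), z = 55 + 75 mm x cos(0.42 - q).
- blower: Dust-extraction blower, fixed, place and yaw vary. Origin: on the bench under the lever's hinge; x away from the robot, y left, z up; the lever swings in the plane y = 0. Base plate 255 x 290 mm. Grey switch box under the lever: 86 x 58 mm, top 73 mm high. Motor and green fan at x 35 to 165, y 45 to 190 mm, outlet pipe up to z 350 mm. Nothing taller than the box stands behind the lever.
- guard: The blower's fixed guard, yellow 14 mm tube frame and clear panels, top edge 145 mm above the bench; origin and axes as blower. Front at x = -80 mm (faces -87 and -73) from y = -78 to +188 mm, side wings from both its ends back to x = +15 mm; open at the top and back.
- hook_rod: Hooked rod, about 160 g. Wooden handle, flat-sided: x -75 to +45 mm, 22 mm wide (y), 28 mm high (z); then an 8 mm steel rod along +x, bent straight down at x = +165 mm, its leg ending 79 mm below the handle's centre line. Origin: the grip, on the handle's centre line. x to the hook, z up. Centre of mass about 35 mm ahead. Starts lying in its rest.
- hook_tip (a point): Centre of the round tip (radius 4 mm) at the lower end of the rod's bent leg: (165, 0, -75) mm in the rod's frame.
- rod_rest: Wooden rest of the rod, fixed, place and yaw vary. Base 190 x 90 x 14 mm, two uprights 14 mm thick, 70 mm wide: at x = -60 mm (28 mm notch for the handle, top 113 mm) and x = +92 mm (14 mm notch for the steel rod, top 117 mm), notches flared 3 mm a side; 138 mm free between them. Origin on the bench under the grip; x along the rod to the hook, z up.
- rest_seat (a point): The point of the rest, 105 mm above the bench, where the rod's origin lies when the rod is in both notches; the rod's x axis then runs along the rest's.
- thread_spool_red: Bystander: wooden spool with red thread, 40 mm wide, 55 mm high, left of the blower. Origin under its centre.
- thread_spool_cream: Bystander: wooden spool with cream thread, 40 mm wide, 55 mm high, left of the blower. Origin under its centre.
- edge_dye_bottle: Bystander: brown bottle with a black cap, 44 mm wide, 97 mm high, left of the blower. Origin under its centre.
- edge_wheel: Bystander: small wooden-handled edge wheel, 99 x 108 x 28 mm, lying at the bench's front edge in front of the blower.
- bone_folder: Bystander: flat pale bone folder, 62 x 144 x 4 mm, lying in front of the blower.
- eyelet_tin: Bystander: small open tin of brass eyelets, 50 mm wide, 17 mm high, at the front right.
- oilstone: Bystander: dark grey sharpening stone, 71 x 113 x 22 mm, at the back right.
- beeswax_cake: Bystander: yellow cake of beeswax, 44 x 52 x 18 mm, at the front right.

How it is judged:
By the outcome, as a careful person would: the job done as asked, in the order asked, and still so for the second after the job is handed in, with the robot touching nothing.
It also fails if it takes over 64 s, if anything falls off the work surface, if the arm or the gripper's body presses on something with over 40 N, if the wrist force passes 120 N, or if a joint passes its speed limit or range.

## Working session

There is one attempt and no reset: what is moved stays moved. The work goes in short steps, each a Python script; the robot and the scene stay as the last script left them, time stands still between calls to the robot, and variables do not carry over. Pictures are saved under pics/ and viewed, at most 10 in all, crops included, and the job is handed in when it is done.

```bash
mkdir -p pics; ls; cat > h.py <<'E'
import numpy as np, cv2
from cell import bot, command_gripper, solve_ik, telemetry, snapshot, camera_params, order, cut_out, mark_of
def deproj(cam,px,d):
    c=camera_params(cam); u,v=px
    p=np.array([(u-c['cx'])/c['fx']*d,(v-c['cy'])/c['fy']*d,d,1.])
    return (np.array(c['extrinsics'])@p)[:3]
def on_z(cam,px,z):
    c=camera_params(cam);E=np.array(c['extrinsics']);u,v=px
    r=E[:3,:3]@np.array([(u-c['cx'])/c['fx'],(v-c['cy'])/c['fy'],1.]);o=E[:3,3]
    return o+r*(z-o[2])/r[2]
def cloud(cam,depth,mask=None):
    c=camera_params(cam);E=np.array(c['extrinsics'])
    v,u=np.nonzero((depth>0) if mask is None else (mask&(depth>0)));d=depth[v,u]
    P=np.stack([(u-c['cx'])/c['fx']*d,(v-c['cy'])/c['fy']*d,d],1)
    return P@E[:3,:3].T+E[:3,3]
E
python3 - <<'E'
from h import *
for cam in ["scene","top"]:
    im,d=snapshot(cam); cv2.imwrite(f"pics/{cam}0.png",im[:,:,::-1]); np.save(f"{cam}0.npy",d)
    print(cam,np.round(camera_params(cam)['extrinsics'],2).tolist())
    for q,z in [("lever_bar",126),("lever_hinge",55),("blower",0),("guard",0),("hook_rod",105),("hook_tip",30),("rod_rest",0),("rest_seat",105)]:
        for r in mark_of(q,cam)[:2]: print(q,np.round(r['point']),round(r['score'],2),np.round(on_z(cam,r['point'],z)))
print(telemetry.get_obs())
E
```

```text
pics
scene [[-0.54, -0.4, 0.74, -644.8], [-0.84, 0.27, -0.47, 813.2], [-0.01, -0.87, -0.49, 878.25], [0.0, 0.0, 0.0, 1.0]]
lever_hinge [300. 244.] 0.81 [597.  90.  55.]
blower [301. 262.] 0.58 [593.  93.   0.]
guard [300. 261.] 0.77 [599.  91.   0.]
hook_rod [295. 219.] 0.74 [653.  71. 105.]
hook_tip [377. 216.] 0.71 [ 650. -224.   30.]
top [[-0.02, -1.0, 0.09, 444.52], [-1.0, 0.02, 0.02, 33.48], [-0.02, -0.09, -1.0, 1329.9], [0.0, 0.0, 0.0, 1.0]]
lever_bar [309. 210.] 0.43 [631.  85. 126.]
lever_hinge [312. 226.] 0.59 [598.  79.  55.]
blower [311. 225.] 0.58 [608.  86.   0.]
blower [269. 307.] 0.34 [384. 205.   0.]
hook_rod [445. 264.] 0.69 [ 488. -259.  105.]
hook_tip [418. 203.] 0.67 [ 659. -211.   30.]
rod_rest [436. 264.] 0.56 [ 493. -257.    0.]
rest_seat [441. 262.] 0.77 [ 492. -249.  105.]
rest_seat [309. 211.] 0.32 [631.  85. 105.]
{'clock': 0.9, 'qpos': array([-1.31760247e+00,  1.23741150e-01,  1.65027177e+00,  1.98863939e-06,
        1.36746426e+00, -8.26102643e-02]), 'joint_velocities': array([0.00109928, 0.00090892, 0.00168559, 0.0001573 , 0.00187993,
       0.00109423]), 'joint_torque': array([-5.60415738e-04, -4.17576063e+01, -3.60236228e+01,  7.74096977e-02,
        4.28701553e-02, -1.98901017e-05]), 'ee_pos': array([ 214.16331218, -613.7178519 ,  214.71104318]), 'orientation': array([9.85937564e-01, 1.67114083e-01, 5.88886189e-06, 5.74445149e-05]), 'contact_force': array([-0.22647932, -0.41337   ,  0.36467196]), 'moment': array([ 0.0187437 , -0.00678608,  0.01412436]), 'gripper_force': 0.0, 'gripper_width': 95.01143513131761}
```

View pics/top0.png

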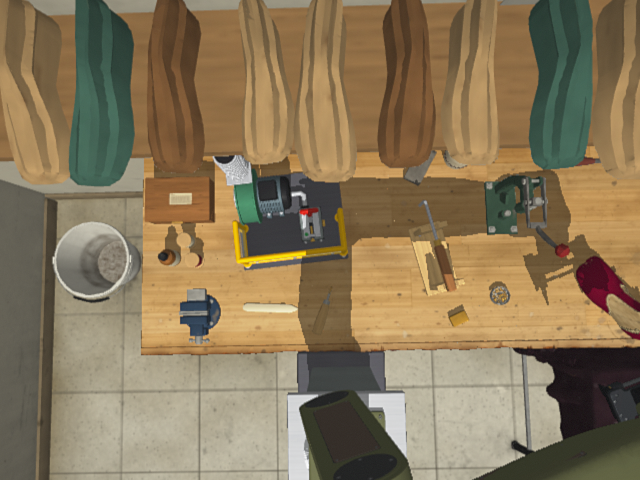

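View pics/scene0.png

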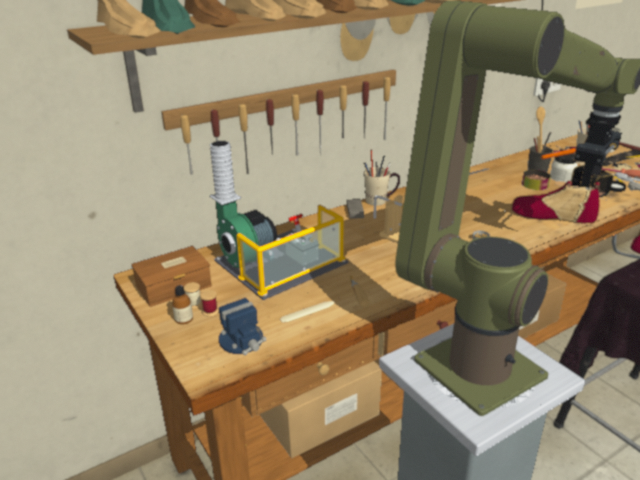

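Top picture: rest and rod run from about (452,290) to the hook at (426,203). The blower and guard are at (235–345, 180–265), and the red T-bar is near (309,211). The networks agree with this. The scene view shows the same layout, with the arm hiding the rest. Next I'll take closer looks with the wrist camera.

```bash
cat >> h.py <<'E'
def quat(yaw): return [np.cos(yaw/2),np.sin(yaw/2),0,0]
def look(name,qs,cam="wrist"):
    im,d=snapshot(cam); cv2.imwrite(f"pics/{name}.png",im[:,:,::-1]); np.save(name+"_d.npy",d)
    np.save(name+"_E.npy",camera_params(cam)['extrinsics'])
    print(name,np.round(camera_params(cam)['extrinsics'],2).tolist(),telemetry.get_obs()['clock'])
    for q,z in qs:
        for r in mark_of(q,cam)[:2]:
            u,v=np.round(r['point']).astype(int)
            dd=d[v,u] if 0<=v<480 and 0<=u<640 else 0
            print(q,u,v,round(r['score'],2),np.round(on_z(cam,r['point'],z),1),np.round(deproj(cam,(u,v),dd),1))
E
python3 - <<'E'
from h import *
bot.movep([450,-260,400],quat(0.28))
look("w1",[("hook_rod",105),("hook_tip",30),("rod_rest",0),("rest_seat",105)])
bot.movep([500,70,430],quat(0.0))
look("w2",[("lever_bar",126),("lever_hinge",55),("blower",0),("guard",0)])
E
```

```text
w1 [[0.28, -0.92, -0.27, 525.71], [-0.96, -0.26, -0.08, -239.32], [-0.0, 0.28, -0.96, 569.1], [0.0, 0.0, 0.0, 1.0]] 2.65
hook_rod 329 159 0.75 [ 495.  -255.4  105. ] [ 495.5 -254.7  119.4]
hook_tip 332 23 0.74 [ 655.1 -213.7   30. ] [ 636.2 -217.3  107.9]
hook_tip 108 1 0.56 [601.   66.1  30. ] [5.846e+02 4.000e-01 1.454e+02]
rest_seat 326 156 0.6 [ 496.8 -250.3  105. ] [ 498.1 -250.2  118.5]
w2 [[-0.0, -0.96, -0.28, 579.1], [-1.0, 0.0, -0.0, 68.67], [0.0, 0.28, -0.96, 599.85], [0.0, 0.0, 0.0, 1.0]] 4.1667
lever_bar 310 83 0.6 [632.1  83.2 126. ] [631.1  83.5 133.5]
lever_hinge 312 109 0.55 [606.3  83.9  55. ] [605.7  83.1  73.9]
lever_hinge 308 83 0.27 [640.2  89.2  55. ] [631.4  85.9 131.4]
blower 315 111 0.81 [607.1  81.2   0. ] [603.2  79.2  74. ]
blower 544 271 0.49 [ 346.3 -309.1    0. ] [ 353.1 -299.    16.7]
guard 329 259 0.43 [369.4  58.4   0. ] [377.1  59.3  23.1]
```

View pics/w2.png

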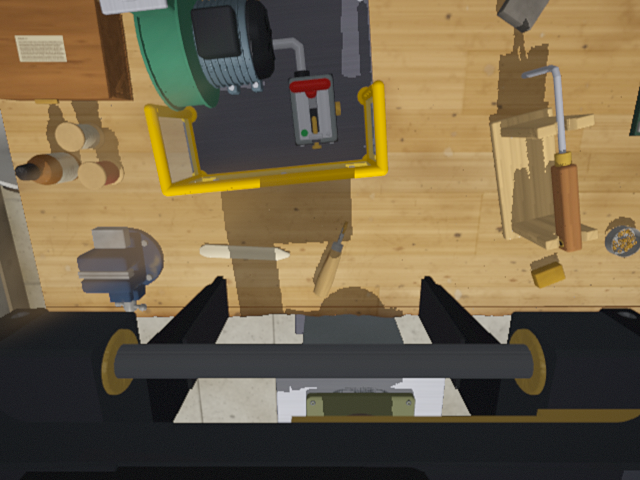

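View pics/w1.png

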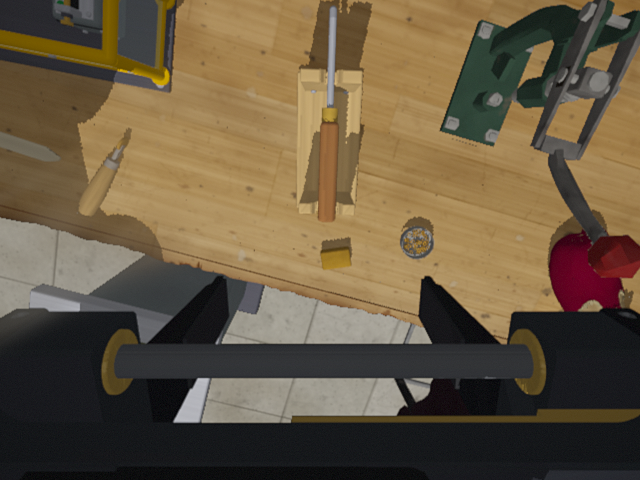

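```bash
cat > an.py <<'E'
from h import *
def cl(name):
    d=np.load(name+"_d.npy");E=np.load(name+"_E.npy");c=camera_params("wrist")
    v,u=np.mgrid[:480,:640];P=np.stack([(u-c['cx'])/c['fx']*d,(v-c['cy'])/c['fy']*d,d],-1)
    return P@E[:3,:3].T+E[:3,3],d>0,cv2.imread(f"pics/{name}.png")
P,ok,im=cl("w1"); hsv=cv2.cvtColor(im,cv2.COLOR_BGR2HSV).astype(int)
# handle top z~119 & rod
m=ok&(P[...,2]>98)&(P[...,2]<128)&(P[...,0]>380)&(P[...,0]<700)&(P[...,1]>-320)&(P[...,1]<-180)
Q=P[m]; c=Q.mean(0)
t=np.array([np.cos(.28),np.sin(.28)]);n=np.array([-t[1],t[0]])
a=(Q[:,:2]-[495,-255])@t;b=(Q[:,:2]-[495,-255])@n
for lo in range(-100,180,15):
    s=(a>=lo)&(a<lo+15)
    if s.any(): print(lo,s.sum(),np.round([b[s].min(),np.median(b[s]),b[s].max(),np.median(Q[s,2]),Q[s,2].max()],1))
P,ok,im=cl("w2"); hsv=cv2.cvtColor(im,cv2.COLOR_BGR2HSV).astype(int)
h,s_,v_=hsv[...,0],hsv[...,1],hsv[...,2]
y=ok&(h>18)&(h<32)&(s_>150)&(P[...,2]>125)&(P[...,2]<160)
Q=P[y];print("yellow",len(Q),Q.min(0),Q.max(0),np.median(Q[:,2]))
for lo in range(-60,330,30):
    s=(Q[:,1]>=lo)&(Q[:,1]<lo+30)
    if s.any(): print(lo,s.sum(),np.round([Q[s,0].min(),np.median(Q[s,0]),Q[s,0].max(),np.median(Q[s,2]),Q[s,2].max()],1))
r=ok&((h<6)|(h>174))&(s_>150)&(P[...,2]>90)&(P[...,0]>560)&(P[...,0]<720)&(abs(P[...,1]-85)<60)
Q=P[r];print("red",len(Q),Q.min(0),Q.max(0),np.median(Q,0))
T=Q[Q[:,2]>np.percentile(Q[:,2],90)-4]
pc=np.linalg.svd(T-T.mean(0))[2][0];print(T.mean(0),pc,np.ptp((T-T.mean(0))@pc))
E
python3 an.py
```

```text
-85 61 [ -6.3   3.7  13.6 117.7 120.4]
-70 522 [-31.4   1.2  37.3 113.4 120.6]
-55 351 [-31.5   4.9  37.1 117.2 121. ]
-40 231 [ -8.6   1.3  13.4 118.4 121. ]
-25 223 [ -8.4   1.3  12.1 118.4 120.9]
-10 239 [ -9.5   1.4  12.1 118.4 120.8]
5 252 [-10.4   0.8  10.8 118.5 120.9]
20 244 [-10.4   0.3  10.8 118.3 121.3]
35 232 [-10.2   0.3  10.7 116.3 120.9]
50 164 [ -9.2  -0.8   8.4 111.4 115.7]
65 97 [ -4.4  -0.9   2.6 108.1 110.7]
80 700 [-36.7  -3.1  32.9 115.5 119.5]
95 329 [-36.3  -0.7  32.8 115.  119.6]
110 106 [ -6.4  -2.9   1.5 108.  110.8]
125 104 [ -6.3  -2.8   0.5 108.  110.4]
140 114 [ -7.3  -3.8   0.5 107.6 110.4]
155 58 [ -7.2  -3.8  -0.6 106.1 108.1]
yellow 4564 [501.73123084  -8.79874257 125.00313932] [633.39444549 275.78170714 147.34461926] 143.66318564360876
-30 384 [527.5 560.8 628.4 143.6 147.3]
0 975 [523.8 578.9 633.4 143.7 147.1]
30 277 [521.4 529.3 536.2 143.8 146.3]
60 287 [517.9 526.9 533.7 143.8 146.1]
90 283 [515.5 523.4 531.3 143.7 147.2]
120 277 [512.8 521.  527.9 143.8 146.6]
150 279 [509.2 518.3 525.4 143.6 147.1]
180 279 [507.  515.  522.6 143.6 146.7]
210 274 [504.5 512.6 519.4 143.7 146.7]
240 1121 [501.7 548.3 608.2 143.5 147.3]
270 128 [531.5 588.1 607.8 143.6 146.1]
red 480 [617.68353284  61.50723299 110.19702787] [637.03727624 107.43147919 133.8784381 ] [628.18111865  83.8389182  130.79827733]
[629.66719194  84.13016834 131.17767557] [-0.09087202  0.99586188 -0.00118405] 45.96769901901742
```

The wrist views show the rod in its rest (handle about (329,170), hook at the top of w1) and the red T-bar at (310,85) inside the yellow guard. Heights match the given sizes (bar top ≈132, guard top ≈145, handle top ≈119). I'll refine the rest pose next, then grasp.

```bash
sed -i '/^P,ok,im=cl("w1")/,$d' an.py; cat > an2.py <<'E'
from an import *
P,ok,im=cl("w1")
m=ok&(P[...,2]>98)&(P[...,2]<125)&(P[...,0]>380)&(P[...,0]<700)&(P[...,1]>-320)&(P[...,1]<-180)
Q=P[m]
yaw=.25;o=np.array([495,-255.])
for k in range(3):
    t=np.array([np.cos(yaw),np.sin(yaw)]);n=np.array([-t[1],t[0]])
    a=(Q[:,:2]-o)@t;b=(Q[:,:2]-o)@n
    X=[];Y=[]
    for lo in list(range(-45,40,8))+list(range(105,155,8)):
        s=(a>=lo)&(a<lo+8)&(abs(b)<16)&(Q[:,2]>104)
        if s.sum()>10: X.append(lo+4);Y.append((np.percentile(b[s],3)+np.percentile(b[s],97))/2)
    f=np.polyfit(X,Y,1); yaw+=np.arctan(f[0]); o=o+n*f[1]; print(yaw,o,np.round(f,3))
t=np.array([np.cos(yaw),np.sin(yaw)]);n=np.array([-t[1],t[0]]);a=(Q[:,:2]-o)@t;b=(Q[:,:2]-o)@n
for side in (1,-1):
  for lo,hi in ((-90,-30),(60,120)):
    s=(a>lo)&(a<hi)&(b*side>18)&(Q[:,2]>109)
    print(side,lo,s.sum(),np.round(np.percentile(a[s],[2,50,98]),1),np.percentile(b[s],[2,98]),np.median(Q[s,2]))
s=(abs(b)<9)&(a<-60)&(Q[:,2]>114); print("handle end",np.percentile(a[s],[0,1,3]))
s=(abs(b)<9)&(a>120)&(Q[:,2]>100); print("hook end",np.percentile(a[s],[97,99,100]))
# guard fit
P,ok,im=cl("w2"); hsv=cv2.cvtColor(im,cv2.COLOR_BGR2HSV).astype(int)
y=ok&(hsv[...,0]>18)&(hsv[...,0]<32)&(hsv[...,1]>150)&(P[...,2]>140)&(P[...,2]<150)
Q=P[y];ex=np.array([np.cos(.0925),np.sin(.0925)]);ey=np.array([-ex[1],ex[0]])
o=np.array([606.6,82.]);A=(Q[:,:2]-o)@ex;B=(Q[:,:2]-o)@ey
s=(B>-60)&(B<170);print("front",np.percentile(A[s],[2,50,98]),np.polyfit(B[s],A[s],1))
for lo,hi in((-100,-50),(150,220)):
  s=(A>-60)&(A<0)&(B>lo)&(B<hi);print("wing",np.percentile(B[s],[2,50,98]))
s=abs(B)<300;print("A max",np.percentile(A,[99,100]))
E
python3 an2.py
```

```text
0.24743239818380186 [ 494.69777489 -253.81639054] [-0.003  1.222]
0.24743701321312567 [ 494.69794318 -253.81705674] [ 0.    -0.001]
0.24743700352997255 [ 494.69794289 -253.81705563] [-0.  0.]
1 -90 145 [-65.7 -59.1 -52.9] [19.01311497 34.02855053] 112.62763802999734
1 60 212 [85.2 91.8 98.7] [18.87397546 34.64186576] 116.38780319536673
-1 -90 157 [-66.4 -58.9 -52.6] [-34.42434503 -18.17948673] 112.5857835134833
-1 60 211 [85.2 91.3 98.4] [-34.65937482 -18.30752275] 116.61823923905382
handle end [-75.87358273 -75.73212825 -75.26285321]
hook end [161.93070694 163.17726752 163.82461713]
front [-87.29293915 -80.60106164 -74.69708555] [-1.79728815e-03 -8.06284767e+01]
wing [-84.12834985 -77.41274642 -71.66525586]
wing [180.89611357 185.99562879 193.47553861]
A max [16.4930796  19.87787155]
```

```bash
cat >> h.py <<'E'
YR=0.2474; SEAT=np.array([494.7,-253.8,105.]); YB=0.0910; B0=np.array([606.4,82.,0.]); G=19.
def bl(x,y,z): # rod-frame origin in blower frame -> TCP world
    c,s=np.cos(YB),np.sin(YB); return B0+[c*x-s*y,s*x+c*y,z-G]
ex=np.array([np.cos(YB),np.sin(YB),0])
def st():
    o=telemetry.get_obs(); return round(o['clock'],2),np.round(o['ee_pos'],1),np.round(o['contact_force'],2),np.round(o['moment'],2),round(o['gripper_width'],1),round(o['gripper_force'],1)
E
python3 - <<'E'
from h import *
print(bot.tcp_to_grasp)
g=SEAT-[0,0,G]
bot.movep(g+[0,0,110],quat(YR)); print(st())
print(bot.move_linear(g,velocity=110,f_stop=8)); print(st())
command_gripper(15,60); print(st())
bot.move_linear(g+[0,0,30],velocity=60);print(st())
bot.move_linear(g+[0,0,150],velocity=150);print(st())
look("t1",[("hook_tip",180),("hook_rod",255)],"top")
E
```

```text
18.8
(5.85, array([ 495.5, -253.5,  197. ]), array([ 1.2 , -0.63,  0.21]), array([ 0.01,  0.01, -0.02]), 95.1, 0.0)
False
(7.0, array([ 495.4, -254.2,   87. ]), array([-0.07, -0.21,  0.04]), array([-0.02,  0.03,  0.03]), 95.0, 0.0)
(8.14, array([ 494.7, -253.8,   86. ]), array([-0.4 ,  0.33,  0.28]), array([ 0.05,  0.02, -0.05]), 21.8, 60.0)
(8.79, array([ 494.7, -253.8,  116.2]), array([ 0.01, -1.22, -2.3 ]), array([ 0.  ,  0.06, -0.05]), 21.4, 60.0)
(9.74, array([ 494.1, -253.4,  234.5]), array([-0.43,  0.15, -2.45]), array([-0.02,  0.06, -0.01]), 21.5, 60.0)
t1 [[-0.02, -1.0, 0.09, 444.52], [-1.0, 0.02, 0.02, 33.48], [-0.02, -0.09, -1.0, 1329.9], [0.0, 0.0, 0.0, 1.0]] 9.7917
hook_tip 429 193 0.62 [ 657.2 -209.4  180. ] [ 691.5 -247.4   -2. ]
hook_rod 420 166 0.52 [ 706.4 -175.5  255. ] [ 763.7 -220.9   20.1]
```

```bash
python3 - <<'E'
from h import *
bot.movep(bl(-113,0,265),quat(YB)); print(st())
bot.wait(0.3)
im,d=snapshot("top"); a=cv2.resize(im[150:280,220:360],None,fx=4,fy=4,interpolation=cv2.INTER_CUBIC)
im,d=snapshot("scene"); b=cv2.resize(im[150:280,200:400],None,fx=3.9,fy=4,interpolation=cv2.INTER_CUBIC)
cv2.imwrite("pics/c1.png",cv2.resize(np.hstack([a,b]),None,fx=.58,fy=.58)[:,:,::-1])
print(bot.move_linear(bl(-113,0,178),velocity=80,f_stop=4)); bot.wait(.2); print(st())
im,d=snapshot("scene"); cv2.imwrite("pics/c2.png",cv2.resize(im[170:290,210:370],None,fx=4,fy=4,interpolation=cv2.INTER_CUBIC)[:,:,::-1])
im,d=snapshot("top"); cv2.imwrite("pics/c2t.png",cv2.resize(im[150:280,220:360],None,fx=4,fy=4,interpolation=cv2.INTER_CUBIC)[:,:,::-1])
E
```

```text
(11.12, array([494. ,  71.1, 245.9]), array([-0.49,  0.31, -1.44]), array([0.01, 0.01, 0.02]), 21.7, 60.0)
False
(12.97, array([494.2,  71.8, 159.6]), array([ 0.67, -0.22, -1.7 ]), array([0.02, 0.04, 0.02]), 21.7, 60.0)
```

View pics/c2.png

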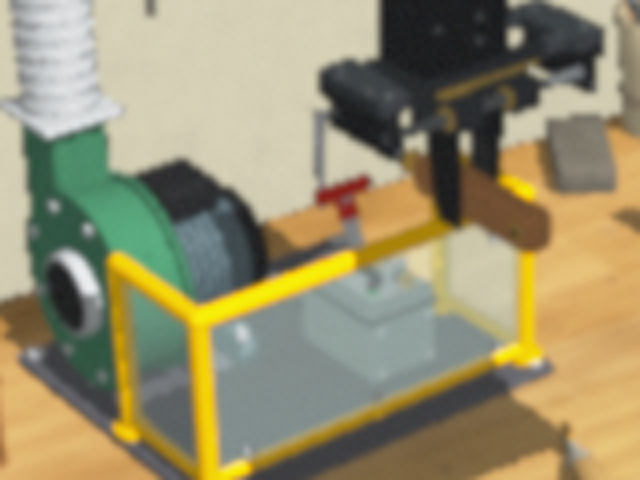

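View pics/c2t.png

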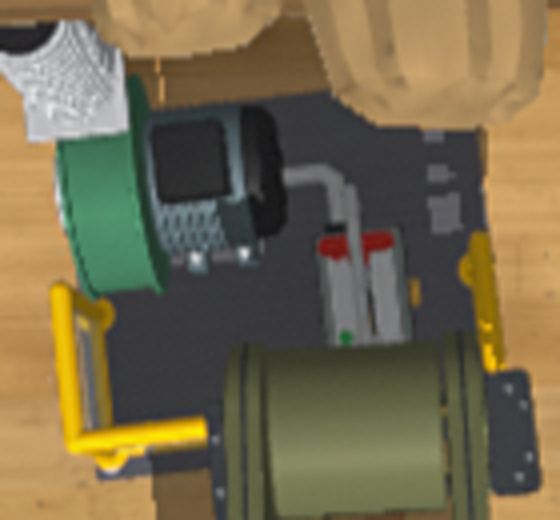

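The top crop shows the rod crossing the middle of the red T-bar with its leg behind it. The scene crop shows the leg at (320,110–185) just behind the bar at (345,190), and the rod is clear of the guard. Now I'll pull slowly.

```bash
python3 - <<'E'
from h import *
def f(): 
    o=telemetry.get_obs(); return o['contact_force']@ex,(o['ee_pos']-B0)@ex
print(f())
print(bot.move_linear(bl(-133,0,178),velocity=40,f_stop=5),f(),st()[0])
for x in (-150,-165,-180,-190):
    r=bot.move_linear(bl(x,0,178),velocity=18,f_stop=8.5); print(x,r,np.round(f(),2),st()); 
    if r: break
bot.wait(.3);print(np.round(f(),2),st())
E
```

```text
(np.float64(0.691954311727561), np.float64(-112.82966187008796))
False (np.float64(0.9505583032608931), np.float64(-132.845685092821)) 13.72
-150 False [   3.76 -150.  ] (14.81, array([457. ,  68.3, 159. ]), array([3.64, 1.48, 0.89]), array([ 0.08, -1.08,  0.01]), 21.9, 60.0)
-165 False [   1.94 -165.27] (15.79, array([441.8,  67. , 158.8]), array([ 1.96, -0.11, -2.59]), array([ 0.05, -0.4 ,  0.03]), 21.6, 60.0)
-180 True [   3.04 -167.36] (16.22, array([439.7,  66.8, 159.1]), array([ 3.03,  0.33, -1.1 ]), array([ 0.06, -0.61,  0.03]), 21.7, 60.0)
[   1.43 -167.37] (16.52, array([439.7,  66.8, 158.6]), array([ 1.39,  0.51, -0.82]), array([ 0.1 , -0.69,  0.03]), 21.6, 60.0)
```

```bash
cat >> h.py <<'E'
def fx(n=8,dt=.02):
    F=[];X=[]
    for i in range(n):
        bot.wait(dt); o=telemetry.get_obs(); F.append(o['contact_force']@ex); X.append((o['ee_pos']-B0)@ex)
    return np.round([np.mean(F),np.std(F),np.mean(X)],2)
E
python3 - <<'E'
from h import *
print(fx())
x=-167.4
for k in range(14):
    x-=.5; bot.move_linear(bl(x,0,178),velocity=20,f_stop=6); f=fx(4); print(round(x,1),f,st()[0],st()[3][1])
    if f[0]>7.5: break
E
```

```text
[   2.1     0.48 -167.36]
-167.9 [   4.74    0.3  -167.47] 16.97 -1.05
-168.4 [   6.46    0.62 -167.59] 17.28 -1.37
-168.9 [ 8.2900e+00  1.2000e-01 -1.6771e+02] 17.6 -1.58
```

```bash
python3 - <<'E'
from h import *
x=-168.9; f=fx(4)
while f[0]<11.4:
    x-=min(.5,max(.15,(12-f[0])/3.7*.9)); bot.move_linear(bl(x,0,178),velocity=20,f_stop=6); f=fx(4); print(round(x,2),f,st()[0])
for k in range(7):
    f=fx(10); print(x,f,st()[0],st()[3][1])
    e=12-f[0]
    if abs(e)>.7: x-=e/3.7*.7; bot.move_linear(bl(x,0,178),velocity=20)
im,d=snapshot("scene"); cv2.imwrite("pics/c3.png",cv2.resize(im[170:290,210:370],None,fx=4,fy=4,interpolation=cv2.INTER_CUBIC)[:,:,::-1])
im,d=snapshot("top"); cv2.imwrite("pics/c3t.png",cv2.resize(im[150:280,220:360],None,fx=4,fy=4,interpolation=cv2.INTER_CUBIC)[:,:,::-1])
E
```

```text
-169.4 [  10.39    0.59 -167.87] 17.98
-169.79 [  11.67    0.45 -168.02] 18.3
-169.79162162162163 [  12.11    0.33 -168.02] 18.47 -1.94
-169.79162162162163 [  12.02    0.41 -168.02] 18.63 -2.01
-169.79162162162163 [  12.28    0.46 -168.01] 18.8 -2.05
-169.79162162162163 [  11.96    0.61 -168.01] 18.97 -2.02
-169.79162162162163 [  11.96    0.56 -168.02] 19.13 -2.03
-169.79162162162163 [  12.23    0.51 -168.02] 19.3 -2.01
-169.79162162162163 [  12.03    0.48 -168.02] 19.47 -2.06
```

View pics/c3.png

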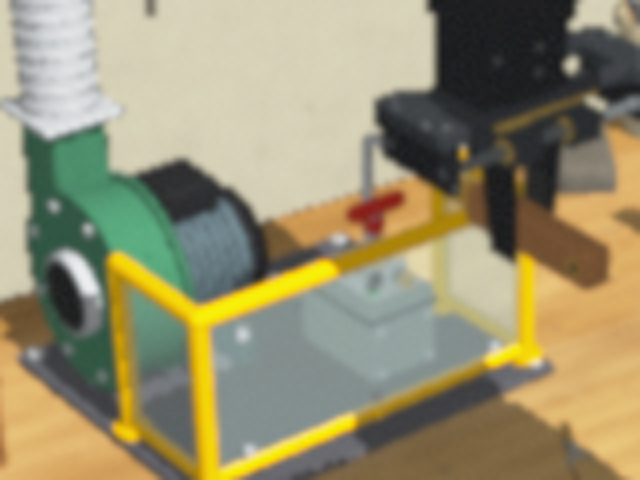

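The picture shows the lever drawn upright with the hook leg behind it, and 12 N held for over 1 s. The handle may have pitched slightly in the grip. I'll unhook, raise and check the rod's pitch.

```bash
python3 - <<'E'
from h import *
bot.move_linear(bl(-150,0,178),velocity=40); print(fx(4),st())
print(bot.move_linear(bl(-150,0,268),velocity=100,f_stop=6)); print(fx(4),st())
look("w3",[])
# handle/rod points in TCP frame from the wrist depth
o=telemetry.get_obs(); d=np.load("w3_d.npy"); Q=cloud("wrist",d)-o['ee_pos']
ey=np.array([-ex[1],ex[0],0]); a=Q@ex;b=Q@ey;z=Q[:,2]
s=(abs(b)<15)&(z>-20)&(z<80)
for lo in range(-100,180,15):
    k=s&(a>=lo)&(a<lo+15)
    if k.sum()>3: print(lo,k.sum(),np.round(np.percentile(z[k],[10,50,90]),1),np.round(np.median(b[k]),1))
# scene & top depth of the rod
for cam in("scene","top"):
    im,d=snapshot(cam); Q=cloud(cam,d)-o['ee_pos']; a=Q@ex;b=Q@ey;z=Q[:,2]
    s=(abs(b)<20)&(z>-90)&(z<80)
    print(cam)
    for lo in range(-105,195,15):
        k=s&(a>=lo)&(a<lo+15)
        if k.sum()>1: print(lo,k.sum(),np.round(np.percentile(z[k],[5,50,95]),1),np.round(np.median(b[k]),1))
E
```

```text
[  -0.23    0.3  -150.32] (20.27, array([456.7,  68.4, 158.8]), array([-0.73, -0.2 , -1.61]), array([-0.01,  0.05,  0.  ]), 21.6, 60.0)
False
[   0.18    0.33 -150.54] (21.39, array([456.5,  68.3, 247.8]), array([ 0.39,  0.34, -0.97]), array([-0.04,  0.07, -0.04]), 21.4, 60.0)
w3 [[0.09, -0.96, -0.28, 534.48], [-1.0, -0.09, -0.03, 75.08], [0.0, 0.28, -0.96, 418.32], [0.0, 0.0, 0.0, 1.0]] 21.4417
-55 219 [29.3 32.3 33.2] -0.3
-40 1402 [31.  32.6 33.5] -0.7
-25 257 [32.2 33.3 60.7] -0.7
-10 1918 [31.3 33.2 71.7] -0.7
5 3319 [27.2 33.1 53.3] 0.5
20 1951 [31.1 32.8 33.7] -0.3
35 2099 [25.  30.2 33.2] -0.3
50 1495 [21.3 25.8 28.5] -0.3
65 841 [20.7 22.6 23.7] -0.3
80 890 [21.1 22.7 23.7] -0.3
95 962 [21.  22.7 23.8] -0.3
110 871 [20.9 22.7 23.8] -0.3
scene
-90 22 [ 9.7 19.5 32. ] -0.0
-75 93 [ 9.2 23.8 33.4] 5.5
-60 58 [10.1 27.2 34.4] 8.9
-45 60 [ 7.9 25.5 33.8] 8.3
-30 59 [10.6 30.  60. ] 7.6
-15 206 [ 7.1 37.9 70.7] 8.0
0 85 [ 2.5 35.5 56.9] 11.8
15 20 [ 9.7 19.9 32.6] 10.7
30 31 [ 9.  22.7 33.8] 9.3
45 25 [15.9 23.5 29.8] 6.3
60 4 [14.  21.2 27.2] 5.0
75 7 [18.  19.6 22. ] 2.9
90 6 [18.6 19.9 22.2] 3.8
105 4 [17.1 21.1 22.6] 4.3
120 5 [16.3 19.4 22.6] 3.1
135 8 [17.9 20.8 23.1] 3.6
150 63 [-52.2 -11.1  21.9] 1.6
165 17 [-51.2 -29.6  -5.6] 0.9
top
-90 2 [28.9 29.  29.1] 4.2
-75 67 [27.8 32.6 36.8] -1.5
-60 56 [28.9 33.6 37.1] 0.5
45 12 [21.4 27.3 31.6] 1.7
60 26 [20.9 22.8 26.2] 0.2
75 25 [20.2 23.8 27.1] -0.4
90 21 [21.2 22.8 25.3] 0.1
105 24 [19.  23.2 26.6] 0.0
120 25 [20.6 22.6 26.1] 0.3
135 23 [19.3 22.4 27.5] -0.4
150 23 [-24.6  21.5  26.2] -0.5
165 2 [15.4 16.3 17.2] -0.6
```

View pics/w3.png

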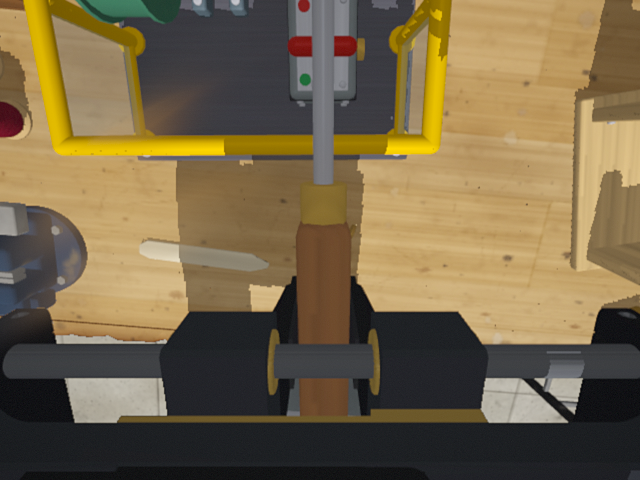

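w3 shows the rod level and centred in the grip (handle top 33 mm and rod top 23 mm above TCP), so it hasn't slipped. The T-bar sits upright at (320,45). Now I'll lay the rod back.

```bash
python3 - <<'E'
from h import *
E=np.load("w3_E.npy");c=camera_params("wrist");d=np.load("w3_d.npy")
for px in ((298,45),(345,45)):
    k=d[px[1],px[0]];p=E@np.array([(px[0]-c['cx'])/c['fx']*k,(px[1]-c['cy'])/c['fy']*k,k,1]);print("bar top blower x",(p[:3]-B0)@ex,p[2])
g=SEAT-[0,0,G]
bot.movep(g+[0,0,160],quat(YR)); bot.wait(.3); print(st())
print(bot.move_linear(g+[0,0,25],velocity=120,f_stop=8),st())
bot.wait(.2)
print(bot.move_linear(g+[0,0,0.5],velocity=25,f_stop=6)); bot.wait(.2); print(st())
E
```

```text
bar top blower x -15.037699989716858 133.3450647711716
bar top blower x -15.518259058363217 135.74386969415065
(23.07, array([ 495. , -253. ,  246.2]), array([ 0.13, -0.54, -1.26]), array([-0.02,  0.05,  0.02]), 21.9, 60.0)
False (24.35, array([ 495.4, -254.2,  112.1]), array([ 0.09, -0.02, -2.05]), array([ 0.02,  0.01, -0.02]), 21.9, 60.0)
False
(25.88, array([ 494.8, -253.8,   86.7]), array([ 0.02, -0.85, -1.21]), array([-0.02,  0.04, -0.02]), 21.7, 60.0)
```

```bash
python3 - <<'E'
from h import *
g=SEAT-[0,0,G]
bot.move_linear(g,velocity=10,f_stop=3); print(st())
command_gripper(95,20); bot.wait(.2); print(st())
bot.move_linear(g+[0,0,140],velocity=110)
bot.movep([450,-260,400],quat(0.28)); bot.wait(.3)
look("w4",[("hook_rod",105),("hook_tip",30)])
E
sed -e 's/"w1"/"w4"/' -e '/^# guard fit/,$d' an2.py > an3.py; python3 an3.py
```

```text
(26.13, array([ 494.7, -253.8,   86. ]), array([-0.42, -0.39, -1.27]), array([-0.06,  0.04,  0.01]), 21.6, 60.0)
(27.6, array([ 494.7, -253.8,   86. ]), array([ 0.11, -0.06, -0.23]), array([-0.06,  0.02,  0.02]), 95.1, 0.0)
w4 [[0.28, -0.92, -0.27, 526.11], [-0.96, -0.27, -0.08, -238.43], [-0.0, 0.28, -0.96, 568.52], [0.0, 0.0, 0.0, 1.0]] 30.125
hook_rod 330 162 0.58 [ 492.3 -256.   105. ] [ 492.9 -255.8  119.7]
0.24864828085087126 [ 494.91010514 -254.64794319] [-0.001  0.363]
0.24865034283577675 [ 494.9101722  -254.64820731] [ 0. -0.]
0.24865033912498466 [ 494.91017212 -254.64820701] [-0.  0.]
1 -90 159 [-66.  -58.6 -52.4] [18.49810267 34.56534014] 113.32864291114595
1 60 226 [85.4 91.9 99.1] [18.64622934 35.38955492] 117.18969831295044
-1 -90 150 [-65.7 -58.6 -52.3] [-33.580525   -18.54505173] 113.2722232150715
-1 60 201 [85.5 91.5 98.5] [-33.63273372 -18.21674513] 117.30213510485567
handle end [-74.69089732 -74.47169315 -74.32427684]
hook end [162.77154496 163.91207806 165.13682568]
```

View pics/w4.png

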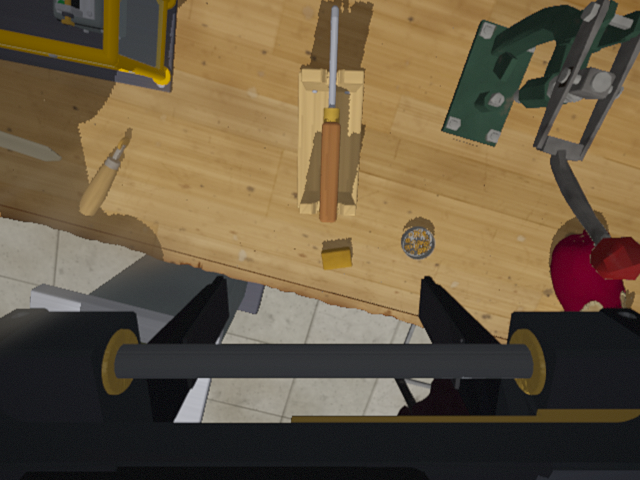

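The w4 picture shows the rod back in both notches, at the same pose as at the start to within 1 mm. The robot is clear of it and the neighbouring items look undisturbed.

```bash
python3 -c "
from h import *
print(order.finish_job(), st())"
```

```text
the job is handed in; nothing more can be done
the job is handed in; nothing more can be done
```

The blower lever is drawn past its detent to the stop and was held there at about 12 N for over one second; the rod is back in both notches of its rest and released, and the job was handed in at about 30 s.

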